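Set and lock the hold-down screw

ROBOT

A 6-joint arm with a two-finger parallel gripper is mounted at the origin on the work surface. World frame = base frame: x ahead of the robot, y to its left, z up, the work surface at z = 0. Lengths are in m, angles in rad, forces in N, time in s.
With the tool pointing down it reaches from about 0.3 to 0.875 m from the base axis. Payload 6.4 kg.
Tool frame: the origin (TCP) lies at the very end of the fingers, on their centre line; the grasp point (between the pads) lies grip_point_offset behind it (grip_point_offset is the distance from the TCP to the grasp point, in m); y points along the fingers, x is the direction in which the jaws open and shut, and the axes are right-handed (so a half turn about y gives the same grasp; the last joint's range is limited). The gripper opens to 85 mm and grips with 20 to 120 N. Pads are 22 mm wide; open, the fingers measure 114 mm over their backs; the gripper's body (76 mm by 85 mm) begins 54 mm behind the grasp point. The pads swing forward as they close: fully open they stand 13 mm farther back than shut.
Start: joints at [0.943, 0.181, 1.607, -0, 1.354, -0.206], TCP at [0.235, 0.525, 0.231] pointing down, gripper open.
Joint ranges: [-2.99, 2.99], [-0.89, 2.07], [0.3, 2.58], [-1.14, 4.28], [0, 2.63], [-3.12, 3.12]. Speed limits (rad/s): [2.57, 2.57, 3.01, 3.14, 3.14, 3.14].

INTERFACE

Orientations are given as a unit quaternion [w, x, y, z].
In Python, from bench import get_obs, camera, camera_model, hand_in, grip_point_offset gives the robot as it stands.
- The arm moves only by the shell command python3 -m jog 'ROWS'. ROWS is JSON, a list of rows, each a list of 7 numbers: the shift along the tool's x, y, z in mm, then the turn, a rotation vector about the tool's x, y, z in degrees, then the gripper's target within -1 to 1 (shut at 1, half-way at 0, fully open at -1). In form: [[x, y, z, ax, ay, az, grip], ...]. A call has 1 to 8 rows; each row shifts and turns the commanded pose from where the row before left it, along the tool's axes as they then stand; what a row does not reach is not made up. A row lasts 1/12 s, in which the tool goes at most 41.7 mm and 7.16 degrees, less where a joint would pass 70% of its speed; a pose out of reach is approached as far as the arm can. A call is refused whole if a number of a shift passes 41.7 or a number of a turn 7.16, either way. A call with a gripper value outside its range is refused whole. The fingers move at their own pace and stop on an object; the grip force is fixed at half the most. Time passes only in rows, so rows that do not move let the fingers close. It gives the time, the measured TCP pose, the force and the opening at its end, in the units of the state.
- get_obs(): the state, without advancing time (a new reading comes with each control period).
- camera(name): name is "scene" or "top"; returns the picture (480x640x3 uint8, blue, green, red); there is no depth.
- camera_model(name): a dict with "K" (3x3 intrinsics, pixels), "distortion" ([k1, k2, p1, p2, k3] as OpenCV has them; the pictures are not rectified), "pose" (4x4, takes a point from camera to world coordinates). Camera axes: x right, y down, z forward; pixel columns grow to the right and rows downward; lengths in m; the calibration is good to about 2 mm. A picture is of the moment at which its call begins. camera_model takes no time and is no camera call.
- hand_in(): hands the job in, once; it reports no verdict.
The state is a dict: "time_s": time; "q": joint angles; "dq": joint speeds; "joint_efforts": joint torques, N m; "eef_pos": TCP position; "eef_rot": TCP orientation; "wrist_force": force on the tool from outside, world axes, zero at the start; "torque": the same for the moment, N m; "opening": opening from 0.0 (shut) to 1.0 (fully open).
Only numpy, scipy, OpenCV 4.12 (cv2) and the standard library are available. Lean on these libraries where they do the work, as an engineer would, in place of code of your own. Each camera call takes 0.05 s, during which the arm holds its last target.

TASK

Set the hold-down stand on the garage bench: slacken the lock ring by its lever, turn the T-handle clockwise until you feel the rubber foot come down and bear lightly on the timber strip (about 15 newtons, 5 to 30 will do, and never more than 45 or the wood bruises), then swing the ring's lever back until it is as tight as you found it and let go. Do not force the T-handle while the ring is tight, and leave the mug, jar and screwdriver alone.

Things in the scene. Friction and masses are not known exactly. Their poses are not given: they have to be found in the camera images.
- lever_post (a point): Upright round steel post, 14 mm across, at the end of the lock ring's flat lever: the place to grip or push. The point is on its centre line, 14 mm below its top and 23 mm above the lever's top face, and 75 mm from the vertical screw axis, round which it travels. The frame's x axis points outward along the lever.
- lock_ring (a joint): Turn of the lock ring, rad. 0 = tight as found; grows as it is loosened, anticlockwise from above; stops at 1.1 and -0.3 (overtight). Under load from 0 to about 0.5, above that it swings free and the screw is free. Rises 2.5 mm per rad. Loosening takes about 7 N on the post; tightening rises from 1 or 2 N at 0.5 to about 8 N at 0, and on beyond. Stays where left.
- handle_grip (a point): T-handle of the adjusting screw: black upright bar 46 mm long, 12 mm thick, 30 mm tall, on a 16 mm stem, above the lock ring. The point is on the vertical screw axis (also the ring's), 14 mm below the bar's top; x along the bar, y across its thickness, z up. It turns in place at constant height. The lever post's top is 33 mm below the point.
- adjuster (a joint): Turn of the T-handle, rad, 0 as found; grows clockwise from above, stop at 2.0; 1 rad lowers the foot 6 mm. Takes 0.2 N m to turn with the ring loose, clamped with it tight. The foot meets the strip between 0.4 and 1.2 rad, to be felt; each rad beyond adds about 170 N on the strip and 1 N m (15 N: 0.09 rad, 0.09 N m past touch). Stays where left.
- foot: Round sprung rubber foot, 34 mm across and 12 mm tall, at the lower end of the screw; origin at the centre of its underside. A timber strip of unknown height, 55 mm wide and fixed in the stand, lies 2 to 7.5 mm below it at the start. z up.
- stand: Grey hold-down stand fixed on the bench. Origin on the bench under the vertical screw axis; z up; x towards its column (125 mm behind the axis), so -x is its open front. At 0 the lock ring's lever points 0.55 rad clockwise (from above) of straight front; loosening swings it across the front. Column and arm reach 140 mm high, ring top 164 mm, T-handle top 245 mm.
- mug_mid (a point): Blue mug, 80 mm across, 90 mm tall; point at its centre. Not to be disturbed.
- jar_mid (a point): Glass jar with steel lid, 64 mm across, 80 mm tall; point at its centre. Not to be disturbed.
- screwdriver_grip (a point): Screwdriver lying on the bench; point at the middle of its handle. Not to be disturbed.

How it is judged:
On the way, in this order (a step that is already met when the one before it is completed fails the run):
1. the lock ring is slackened (value of joint lock_ring above 0.55 rad), for 0.1 s.
2. with the ring slack, the foot has been screwed down to bear on the strip with 5 to 32 N (value of joint lock_ring above 0.45 rad and value of joint adjuster above 0.3 rad and contact force between foot and anything else between 5 and 32 N), for 0.3 s.
3. the lock ring is tight again (value of joint lock_ring below 0.12 rad), for 0.2 s.
At the end, for the whole second after the job is handed in: The lock ring is back within 0.12 rad of its found tightness, or tighter, and at rest; the foot bears on the strip with 5 to 32 N (value of joint lock_ring below 0.12 rad and contact force between foot and anything else between 5 and 32 N and velocity of joint lock_ring between -0.05 and 0.05 rad/s); the robot touches nothing.
It fails at once if the foot presses on the strip with more than 45 N (contact force between foot and anything else above 45 N).
It fails at once if the T-handle is forced round while the lock ring is tight (value of joint lock_ring below 0.25 rad and value of joint adjuster between 0.06 and 0.35 rad).
It fails at once if the mug, jar or screwdriver is moved more than 20 mm (distance of any of mug_mid, jar_mid, screwdriver_grip from where it was at the start of the episode above 0.02 m).
It also fails if it takes over 72 s, if anything falls off the work surface, if the arm or the gripper's body presses on something with over 40 N, if the wrist force passes 120 N, or if a joint passes its speed limit or range.

## Working session

There is one attempt and no reset: what is moved stays moved. The work goes in short steps, Python scripts to look and compute and a shell command to move; the robot and the scene stay as the last step left them, time stands still between calls to the robot, and variables do not carry over. Pictures are saved under pics/ and viewed, and the job is handed in when it is done.

```bash
ls; mkdir -p pics
python3 - <<'E'
from bench import *
import cv2
o=get_obs();print(o)
print(grip_point_offset if not callable(grip_point_offset) else grip_point_offset())
for n in ("scene","top"):
    cv2.imwrite(f"pics/{n}0.png",camera(n)); m=camera_model(n); print(n,m)
E
```

```text
pics
{'time_s': 0.0, 'q': array([ 9.42677873e-01,  1.81532058e-01,  1.60803152e+00,  4.65444004e-06,
        1.35382002e+00, -2.06321064e-01]), 'dq': array([-0.00087447, -0.00176996, -0.00136125,  0.00115474,  0.00033535,
       -0.00120165]), 'joint_efforts': array([-6.46480039e-04, -4.44891644e+01, -3.51330721e+01, -4.01135321e-04,
        9.48612549e-03,  3.00013403e-05]), 'eef_pos': array([0.2350573 , 0.52413578, 0.23037786]), 'eef_rot': array([-0.59336453,  0.59381733,  0.38366041, -0.38484309]), 'wrist_force': array([-0.38831528,  0.11144934, -0.12985804]), 'torque': array([ 0.02914669, -0.03204923, -0.04254149]), 'opening': 1.0018978108627548}
0.0187
scene {'K': array([[598.59671642,   0.        , 314.16032466],
       [  0.        , 598.59671642, 239.94795687],
       [  0.        ,   0.        ,   1.        ]]), 'distortion': array([-0.05546875,  0.        ,  0.        ,  0.        ,  0.        ]), 'pose': array([[ 6.62873543e-01,  5.29002389e-01, -5.29863320e-01,
         1.13611702e+00],
       [ 7.48731297e-01, -4.68026637e-01,  4.69417205e-01,
        -5.71485111e-01],
       [ 3.32674955e-04, -7.07889497e-01, -7.06323120e-01,
         1.02603348e+00],
       [ 0.00000000e+00,  0.00000000e+00,  0.00000000e+00,
         1.00000000e+00]])}
top {'K': array([[519.52873385,   0.        , 318.65252831],
       [  0.        , 519.52873385, 256.15397637],
       [  0.        ,   0.        ,   1.        ]]), 'distortion': array([-0.07501603,  0.        ,  0.        ,  0.        ,  0.        ]), 'pose': array([[-2.24041622e-02, -9.84796193e-01,  1.72262912e-01,
         2.76832719e-01],
       [-9.99727071e-01,  2.32096938e-02,  2.66320018e-03,
        -1.05979075e-03],
       [-6.62087884e-03, -1.72156230e-01, -9.85047408e-01,
         1.29878973e+00],
       [ 0.00000000e+00,  0.00000000e+00,  0.00000000e+00,
         1.00000000e+00]])}
```

View pics/scene0.png

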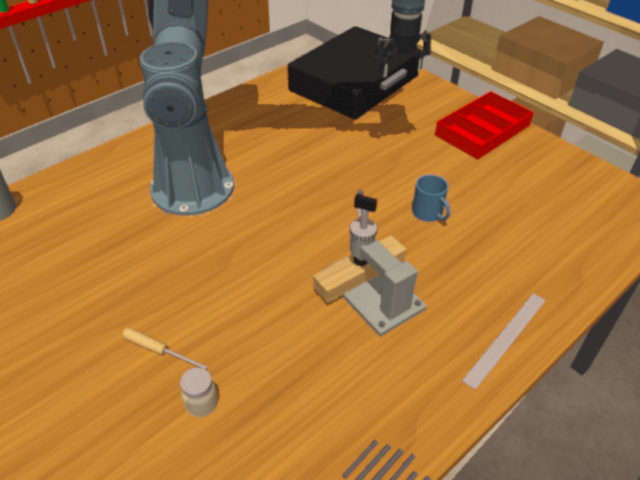

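View pics/top0.png

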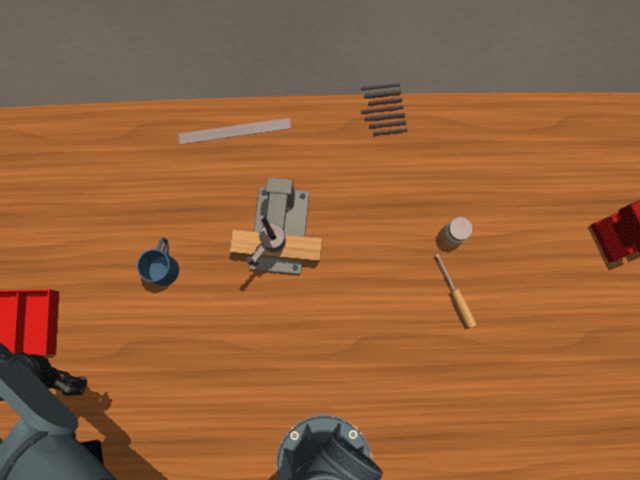

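The stand shows at about (370,260) in the scene view and (275,235) in the top view. The mug is at (430,198)/(158,265), and the jar and screwdriver are well clear. I'll zoom in next.

Run:
```python
import cv2
a=cv2.imread("pics/scene0.png")[170:340,300:450];b=cv2.imread("pics/top0.png")[165:300,215:335]
cv2.imwrite("pics/sz.png",cv2.resize(a,None,fx=3.5,fy=3.5,interpolation=cv2.INTER_CUBIC))
cv2.imwrite("pics/tz.png",cv2.resize(b,None,fx=4,fy=4,interpolation=cv2.INTER_CUBIC))
```

```text
(no output)
```

View pics/sz.png

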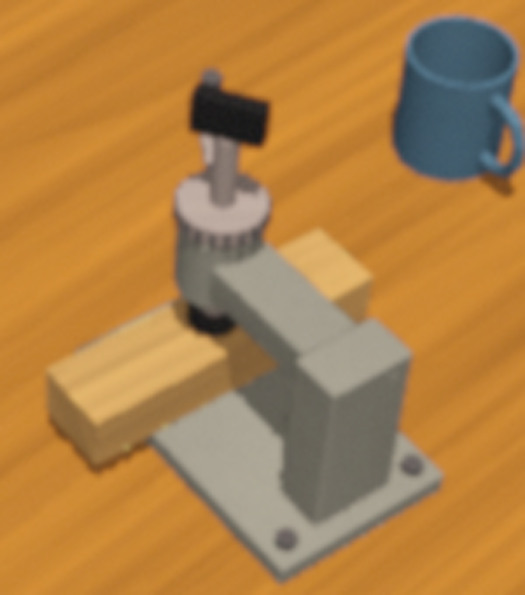

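View pics/tz.png

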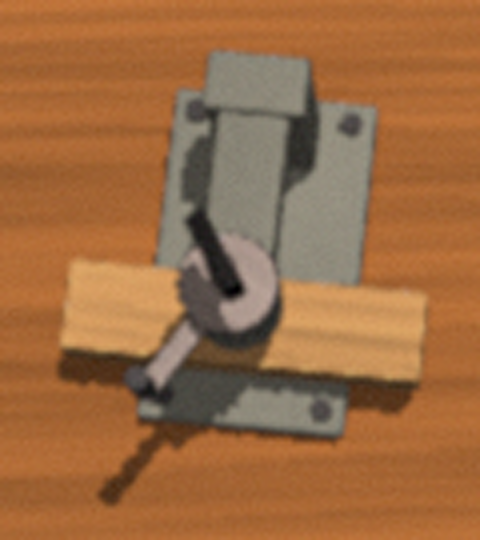

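The bar is black at top (268,228) and scene (366,203). The lever post's top is near top (251,260) and scene (360,192), partly behind the bar. Next I'll triangulate with masks.

```bash
cat > h.py <<'E'
import cv2,numpy as np
from bench import *
from scipy.spatial.transform import Rotation as R
def ray(n,uv):
    m=camera_model(n);p=cv2.undistortPoints(np.array([[uv]],float),m["K"],m["distortion"])[0,0]
    T=m["pose"];d=T[:3,:3]@np.array([p[0],p[1],1]);return T[:3,3],d/np.linalg.norm(d)
def tri(a,b):
    (o1,d1),(o2,d2)=ray("scene",a),ray("top",b)
    A=np.c_[d1,-d2];s=np.linalg.lstsq(A,o2-o1,rcond=None)[0];p,q=o1+s[0]*d1,o2+s[1]*d2
    return (p+q)/2,np.linalg.norm(p-q)
def onz(n,uv,z):
    o,d=ray(n,uv);return o+d*(z-o[2])/d[2]
def proj(n,P):
    m=camera_model(n);T=np.linalg.inv(m["pose"]);r=cv2.Rodrigues(T[:3,:3])[0]
    return cv2.projectPoints(np.array([P],float),r,T[:3,3],m["K"],m["distortion"])[0][0,0]
def tool():
    o=get_obs();w=o["eef_rot"];r=R.from_quat([w[1],w[2],w[3],w[0]]).as_matrix();return o,r
E
python3 - <<'E'
from h import *
for n,(x0,y0,x1,y1) in (("scene",(350,185,385,218)),("top",(255,212,285,245))):
    im=cv2.imread(f"pics/{n}0.png"); g=im.max(2)
    m=np.zeros_like(g);m[y0:y1,x0:x1]=(g[y0:y1,x0:x1]<60)*255
    k,l,s,c=cv2.connectedComponentsWithStats(m)
    i=1+s[1:,4].argmax();print(n,s[i],c[i])
    p=np.argwhere(l==i)[:,::-1].astype(np.int32);print(cv2.minAreaRect(p),cv2.boxPoints(cv2.minAreaRect(p)).round(1).tolist())
    print(g[y0:y1:2,x0:x1:2])
o,r=tool();print(r)
E
```

```text
scene [355 195  21  16 236] [364.77118644 202.66101695]
((364.95001220703125, 202.65000915527344), (21.187259674072266, 12.016654968261719), 18.43494987487793) [[353.0, 205.0], [356.79998779296875, 193.60000610351562], [376.8999938964844, 200.3000030517578], [373.1000061035156, 211.6999969482422]]
[[199 197 197 198 198 195 192 189 190 193 197 199 201 200 199 199 195 192]
 [197 197 198 196 193 190 189 192 196 199 201 199 200 200 197 192 191 195]
 [197 196 195 190 175 164 182 199 201 200 199 200 198 193 191 194 200 204]
 [194 192 190 181 129 113 138 191 200 199 199 195 191 192 198 202 204 202]
 [191 191 192 159  93  94 109 190 200 197 191 191 196 202 205 203 201 200]
 [195 200 182  82  45  48  75 156 174 181 189 198 203 203 200 199 199 199]
 [204 202 151  40  40  42  42  50  71  95 137 165 182 193 199 198 200 205]
 [202 196 127  32  32  29  35  37  41  42  44  52  76 122 195 204 206 207]
 [198 194 117  30  29  28  29  29  31  32  37  38  41  98 199 206 207 206]
 [197 190 105  27  28  27  27  27  27  27  29  29  31 106 200 207 207 207]
 [192 187 105  29  27  27  27  26  26  25  27  27  
[... 1297 characters left out ...]
 110  29  36  93 162 167 173 175 151  78]
 [136 142 135 152 150 151  39  39  46 119 170 169 172 174 107]
 [198 183 140 100  83 145  70  29  39  70 168 169 170 174 140]
 [219 222 162  88  86 105  98  34  37  39 137 177 173 171 163]
 [213 213 120  82  87  89  83  45  30  25  69 173 179 174 162]
 [214 213 153  81  86  89  93  78  34  24  80 169 176 181 145]
 [218 215 178  90  82  84  87  91 132 133 167 177 176 177 103]
 [211 212 211 119  85  86  86  99 174 176 174 177 182 155  53]
 [198 199 147  82  71  85  87  86 149 175 176 176 158  74  43]]
[[ 4.09401581e-01 -8.93855316e-04 -9.12353850e-01]
 [ 9.12353044e-01 -1.24977196e-03  4.09402444e-01]
 [-1.50618081e-03 -9.99998820e-01  3.03853002e-04]]
```

Run:
```python
from h import *
P,e=tri((364.9,202.7),(267.8,228.3));print("bar",P,e)
print("post",*tri((360.2,191.6),(250.8,260.2)))
# bar axis at z .245
a,b=onz("top",(262.4,217.8),.245),onz("top",(272.8,238.6),.245);print(a,b,np.linalg.norm(a-b),(a+b)/2,np.degrees(np.arctan2(*(a-b)[[1,0]])))
for z in (.19,.195,.2):print(onz("top",(250.8,260.2),z),onz("scene",(360.2,191.6),z))
# plate edges / strip
im=cv2.imread("pics/top0.png");hsv=cv2.cvtColor(im,cv2.COLOR_BGR2HSV)
def tz(u,v,z): return onz("top",(215+u/4,165+v/4),z)
# arm edges at z .14
for q in [((213,125),(205,215)),((290,120),(277,255))]:
    A,B=[tz(*x,.14) for x in q];d=A-B;print("arm",A,B,np.degrees(np.arctan2(d[1],d[0])))
A,B=tz(70,262,.09),tz(427,293,.09);d=A-B;print("strip",np.degrees(np.arctan2(d[1],d[0]))-90)
# ring centre top at z=.164
print("ring",tz(230,287,.164))
```

```text
bar [0.52582298 0.10721115 0.22763582] 0.0021775132860791034
post [0.46617039 0.15066398 0.19360326] 0.004755249336519301
[0.54525526 0.1175226  0.245     ] [0.50030764 0.09603582 0.245     ] 0.049819381290830064 [0.52278145 0.10677921 0.245     ] 25.54968336018707
[0.46529808 0.14922886 0.19      ] [0.4642826  0.15608325 0.19      ]
[0.46444821 0.14855114 0.195     ] [0.46830059 0.15173194 0.195     ]
[0.46359834 0.14787343 0.2       ] [0.47231858 0.14738063 0.2       ]
arm [0.62306412 0.11564326 0.14      ] [0.56952995 0.12047957 0.14      ] -5.162120529619718
arm [0.62491867 0.07098082 0.14      ] [0.54495888 0.07932848 0.14      ] -5.959986642391448
strip -6.457182372667361
ring [0.5217249  0.10414217 0.164     ]
```

```bash
python3 -m jog '[[-15.4,-1.2,-22.7,0,0,0,0],[-15.4,-1.2,-22.7,0,0,0,0],[-15.4,-1.2,-22.7,0,0,0,0],[-15.4,-1.2,-22.7,0,0,0,0],[-15.4,-1.2,-22.7,0,0,0,0],[-15.4,-1.2,-22.7,0,0,0,0],[-15.4,-1.2,-22.7,0,0,0,0],[-15.4,-1.2,-22.7,0,0,0,0]]'
python3 -m jog '[[-15.4,-1.2,-22.7,0,0,0,0],[-15.4,-1.2,-22.7,0,0,0,0],[-15.4,-1.2,-22.7,0,0,0,0],[-15.4,-1.2,-22.7,0,0,0,0],[-15.4,-1.2,-22.7,0,0,0,0],[-10,-1.2,-14,0,0,0,0],[0,0,0,0,6.6,0,0],[0,0,0,0,6.6,0,0]]'
cat > st.py <<'E'
from h import *
import sys
o,r=tool();print("t",round(o["time_s"],2),"tcp",o["eef_pos"].round(4),"xyaw",np.degrees(np.arctan2(r[1,0],r[0,0])).round(2),"ydir",r[:,1].round(3),"F",o["wrist_force"].round(2),"T",o["torque"].round(3),"op",round(o["opening"],3))
if len(sys.argv)>3:
    d=np.array(list(map(float,sys.argv[1:4])))-o["eef_pos"];print("tool-frame mm to goal",(r.T@d*1000).round(1))
E
python3 st.py 0.465 0.150 0.25
```

```text
time_s: 0.77
eef_pos: [0.3508, 0.3366, 0.2406]
eef_rot: [0.594, -0.594, -0.384, 0.385]
wrist_force: [1.2, 0.2, -0.3]
opening: 0.5
time_s: 1.43
eef_pos: [0.4318, 0.2051, 0.2478]
eef_rot: [0.635, -0.635, -0.311, 0.311]
wrist_force: [0.4, 0.3, 0.7]
opening: 0.497
t 1.43 tcp [0.4318 0.2051 0.2478] xyaw 52.2 ydir [-0.001 -0.    -1.   ] F [0.39 0.31 0.65] T [-0.014 -0.006 -0.035] op 0.497
tool-frame mm to goal [-23.1  -2.3 -60. ]
```

```bash
python3 -m jog '[[-7.7,0,-20,0,0,0,0],[-7.7,0,-20,0,0,0,0],[-7.7,0,-20,0,0,0,0],[0,0,0,0,0,0,0]]'
python3 st.py 0.465 0.150 0.25
python3 - <<'E'
from h import *
for n in ("scene","top"):
    a=camera(n);u,v=proj(n,(0.465,0.15,0.2)).astype(int);c=a[v-70:v+70,u-80:u+80]
    cv2.imwrite(f"pics/h1{n}.png",cv2.resize(c,None,fx=4,fy=4,interpolation=cv2.INTER_CUBIC));print(u,v)
E
```

```text
time_s: 1.77
eef_pos: [0.4664, 0.149, 0.2478]
eef_rot: [-0.634, 0.635, 0.313, -0.313]
wrist_force: [-0.4, -0.6, 0.0]
opening: 0.5
t 1.77 tcp [0.4664 0.149  0.2478] xyaw 52.49 ydir [ 0.    -0.001 -1.   ] F [-0.43 -0.61  0.01] T [-0.015  0.036  0.017] op 0.5
tool-frame mm to goal [-0.  -2.2  1.7]
358 189
249 259
```

View pics/h1scene.png

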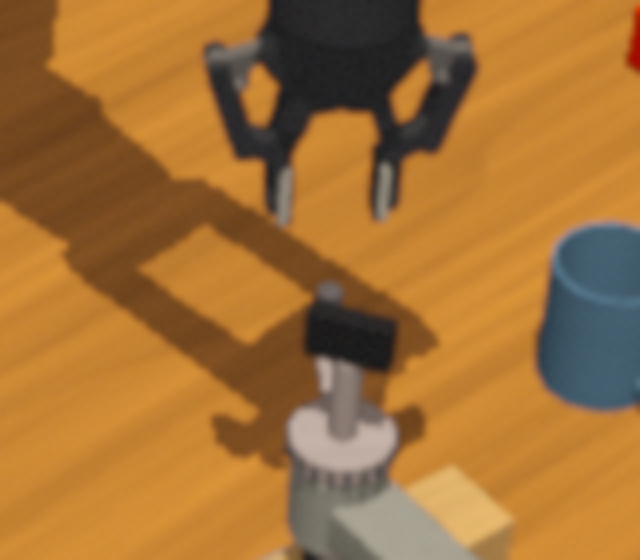

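View pics/h1top.png

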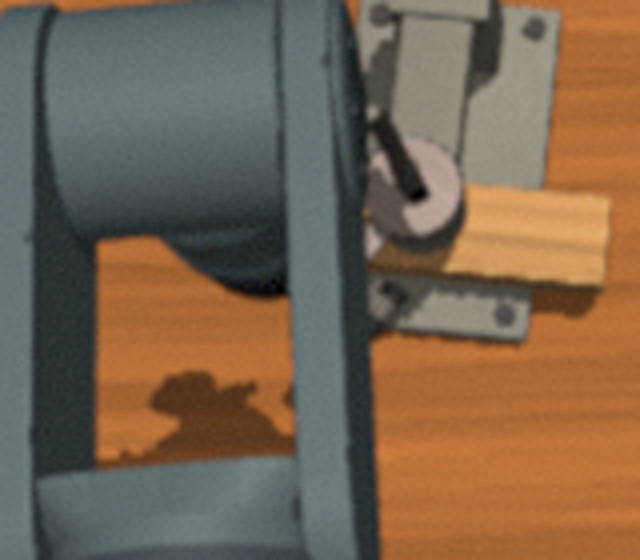

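In the scene crop the fingers straddle x≈332 above the post at (330,290). They're aligned, so I'll descend and grip.

```bash
python3 -m jog '[[0,18,1,0,0,0,0],[0,18,0,0,0,0,0],[0,18,0,0,0,0,0],[0,12,0,0,0,0,0],[0,9,0,0,0,0,0],[0,0,0,0,0,0,0]]'; python3 st.py
```

```text
time_s: 2.37
eef_pos: [0.4623, 0.1527, 0.171]
eef_rot: [0.634, -0.633, -0.312, 0.315]
wrist_force: [-0.1, 0.2, 0.1]
opening: 0.5
t 2.37 tcp [0.4623 0.1527 0.171 ] xyaw 52.68 ydir [-0.004 -0.    -1.   ] F [-0.11  0.22  0.13] T [-0.053  0.02  -0.018] op 0.5
```

```bash
python3 -m jog '[[0,0,0,0,0,0,1],[0,0,0,0,0,0,1],[0,0,0,0,0,0,1],[0,0,0,0,0,0,1],[0,0,0,0,0,0,1],[0,0,0,0,0,0,1]]'; python3 st.py;python3 - <<'E'
from h import *
a=camera("scene");c=a[120:260,280:440]
cv2.imwrite(f"pics/h2.png",cv2.resize(c,None,fx=4,fy=4,interpolation=cv2.INTER_CUBIC))
E
```

```text
time_s: 2.87
eef_pos: [0.4647, 0.1526, 0.1741]
eef_rot: [0.634, -0.634, -0.314, 0.313]
wrist_force: [-1.6, 4.1, 5.4]
opening: 0.138
t 2.87 tcp [0.4647 0.1526 0.1741] xyaw 52.65 ydir [ 0.002  0.001 -1.   ] F [-1.61  4.11  5.43] T [0.506 0.227 0.114] op 0.138
```

View pics/h2.png

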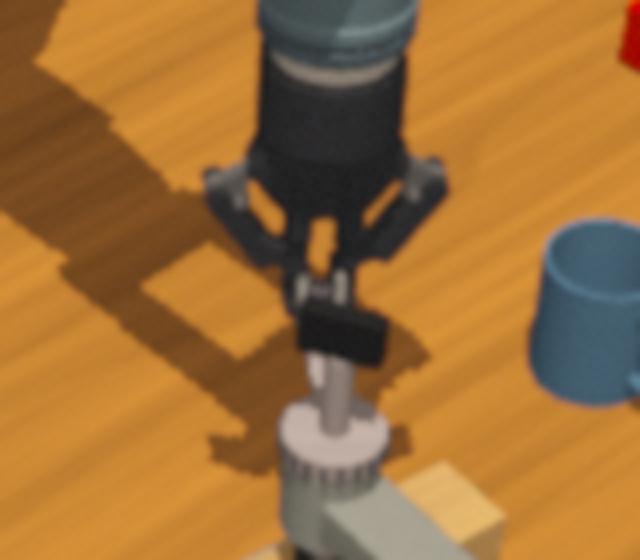

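```bash
python3 -m jog '[[-3.75,-0.1,-0.1,0,-2.87,0,1],[-3.75,-0.1,-0.1,0,-2.87,0,1],[-3.75,-0.1,-0.1,0,-2.87,0,1],[-3.75,-0.1,-0.1,0,-2.87,0,1]]'; python3 st.py
```

```text
time_s: 3.25
eef_pos: [0.4568, 0.1398, 0.1745]
eef_rot: [0.599, -0.599, -0.377, 0.375]
wrist_force: [-2.9, 3.5, 5.9]
opening: 0.138
t 3.25 tcp [0.4568 0.1398 0.1745] xyaw 64.25 ydir [ 0.002  0.001 -1.   ] F [-2.89  3.53  5.86] T [0.523 0.242 0.011] op 0.138
```

```bash
python3 -m jog '[[-3.75,-0.1,-0.1,0,-2.87,0,1],[-3.75,-0.1,-0.1,0,-2.87,0,1],[-3.75,-0.1,-0.1,0,-2.87,0,1],[-3.75,-0.1,-0.1,0,-2.87,0,1],[-3.75,-0.1,-0.1,0,-2.87,0,1],[-3.75,-0.1,-0.1,0,-2.87,0,1]]'; python3 st.py;  python3 -m jog '[[-3.75,-0.1,-0.1,0,-2.87,0,1],[-3.75,-0.1,-0.1,0,-2.87,0,1],[-3.75,-0.1,-0.1,0,-2.87,0,1],[-3.75,-0.1,-0.1,0,-2.87,0,1],[-3.75,-0.1,-0.1,0,-2.87,0,1],[-3.75,-0.1,-0.1,0,-2.87,0,1],[0,0,0,0,0,0,1],[0,0,0,0,0,0,1]]'; python3 st.py;python3 - <<'E'
from h import *
a=camera("scene");c=a[120:260,280:440]
cv2.imwrite(f"pics/h3.png",cv2.resize(c,None,fx=4,fy=4,interpolation=cv2.INTER_CUBIC))
E
```

```text
time_s: 3.75
eef_pos: [0.4499, 0.1179, 0.1751]
eef_rot: [-0.536, 0.536, 0.462, -0.461]
wrist_force: [-3.9, 2.2, 9.4]
opening: 0.136
t 3.75 tcp [0.4499 0.1179 0.1751] xyaw 81.47 ydir [ 0.001  0.    -1.   ] F [-3.93  2.16  9.45] T [ 0.293  0.584 -0.083] op 0.136
time_s: 4.42
eef_pos: [0.4497, 0.0947, 0.1759]
eef_rot: [0.461, -0.462, -0.535, 0.536]
wrist_force: [-5.8, -2.4, 11.6]
opening: 0.139
t 4.42 tcp [0.4497 0.0947 0.1759] xyaw 98.55 ydir [-0.    -0.002 -1.   ] F [-5.77 -2.36 11.61] T [-0.223  0.935  0.026] op 0.139
```

View pics/h3.png

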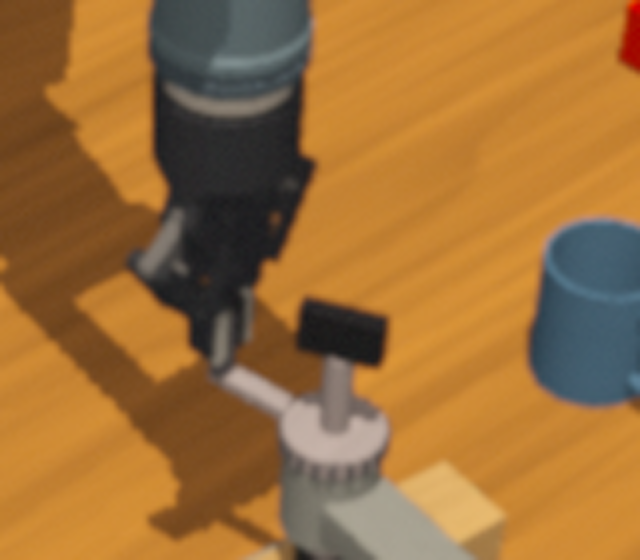

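The lever has swung across the front by about 0.8 rad. Now I'll release it and rise.

```bash
python3 -m jog '[[0,0,0,0,0,0,0],[0,0,0,0,0,0,0],[0,0,0,0,0,0,0],[0,0,0,0,0,0,0],[0,-20,0,0,0,0,0],[0,-30,0,0,0,0,0],[0,-40,0,0,0,0,0],[0,-20,0,0,0,0,0]]'; python3 -m jog '[[0,0,0,0,-5.5,0,0],[0,0,0,0,-5.5,0,0],[0,0,0,0,-5.6,0,0],[0,0,0,0,0,0,0]]'; python3 st.py 0.524 0.106 0.285;python3 - <<'E'
from h import *
a=camera("scene");c=a[120:260,280:440]
cv2.imwrite(f"pics/h4.png",cv2.resize(c,None,fx=4,fy=4,interpolation=cv2.INTER_CUBIC))
a=camera("top");c=a[165:300,200:350]
cv2.imwrite(f"pics/h4t.png",cv2.resize(c,None,fx=4,fy=4,interpolation=cv2.INTER_CUBIC))
E
```

```text
time_s: 5.13
eef_pos: [0.451, 0.0955, 0.2886]
eef_rot: [-0.46, 0.463, 0.537, -0.535]
wrist_force: [0.9, -0.6, 0.5]
opening: 0.501
time_s: 5.47
eef_pos: [0.4498, 0.0955, 0.2847]
eef_rot: [0.378, -0.378, -0.598, 0.598]
wrist_force: [-0.5, 0.4, 0.4]
opening: 0.502
t 5.47 tcp [0.4498 0.0955 0.2847] xyaw 115.35 ydir [ 0. -0. -1.] F [-0.55  0.41  0.39] T [ 0.021 -0.048  0.044] op 0.502
tool-frame mm to goal [-22.3  -0.3 -71.6]
```

View pics/h4.png

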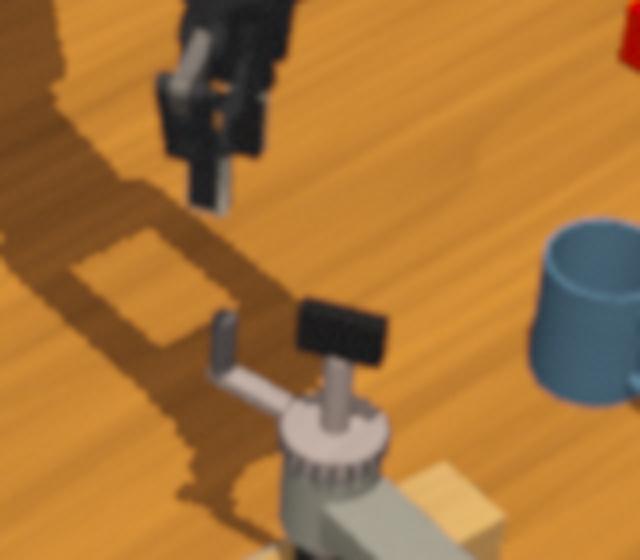

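View pics/h4t.png

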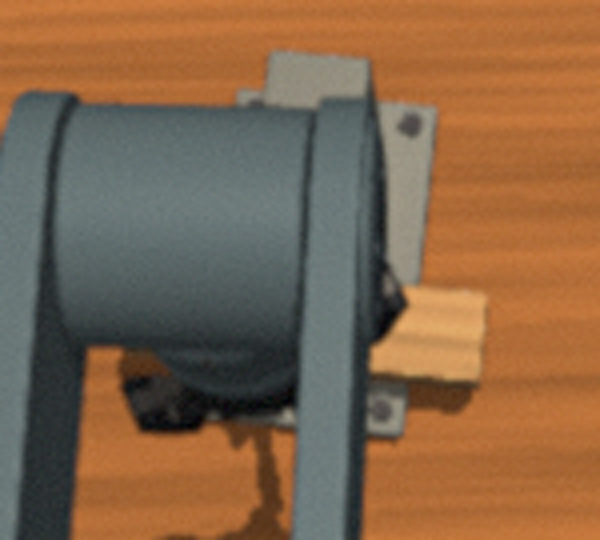

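```bash
python3 -m jog '[[-5.5,0,-17.9,0,0,0,0],[-5.6,0,-17.9,0,0,0,0],[-5.6,0,-17.9,0,0,0,0],[-5.6,0,-17.9,0,0,0,0],[0,0,0,0,0,0,0]]'; python3 st.py 0.524 0.106 0.213;python3 - <<'E'
from h import *
a=camera("scene");c=a[120:260,280:440]
cv2.imwrite(f"pics/h5.png",cv2.resize(c,None,fx=4,fy=4,interpolation=cv2.INTER_CUBIC))
E
```

```text
time_s: 5.98
eef_pos: [0.5263, 0.1057, 0.2841]
eef_rot: [-0.38, 0.38, 0.596, -0.596]
wrist_force: [-1.0, -0.2, -0.1]
opening: 0.505
t 5.98 tcp [0.5263 0.1057 0.2841] xyaw 114.98 ydir [ 0.  0. -1.] F [-1.05 -0.23 -0.12] T [0.006 0.04  0.034] op 0.505
tool-frame mm to goal [ 1.2 71.1  2. ]
```

View pics/h5.png

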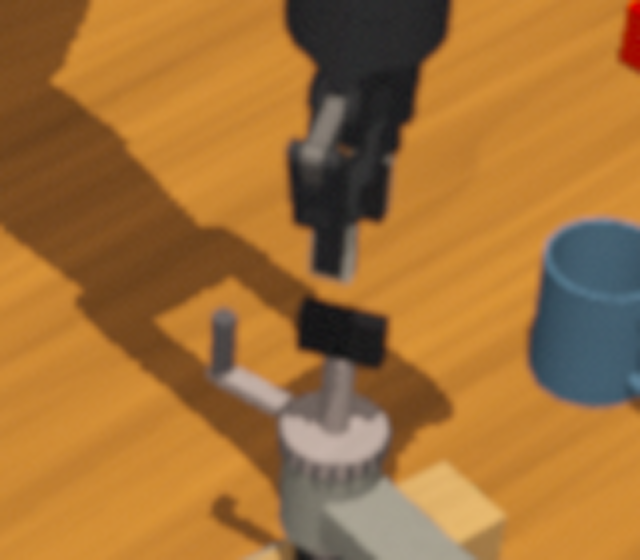

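The fingers straddle the bar at (342,330), so I'll descend and close.

```bash
python3 -m jog '[[0,18,0.5,0,0,0,0],[0,18,0.5,0,0,0,0],[0,18,0,0,0,0,0],[0,16,0,0,0,0,0],[0,0,0,0,0,0,0]]'; python3 st.py;python3 - <<'E'
from h import *
a=camera("scene");c=a[120:260,280:440]
cv2.imwrite(f"pics/h6.png",cv2.resize(c,None,fx=4,fy=4,interpolation=cv2.INTER_CUBIC))
E
```

```text
time_s: 6.45
eef_pos: [0.52, 0.1053, 0.211]
eef_rot: [0.382, -0.378, -0.595, 0.598]
wrist_force: [-1.4, 0.1, -1.1]
opening: 0.502
t 6.45 tcp [0.52   0.1053 0.211 ] xyaw 115.06 ydir [-0.007  0.    -1.   ] F [-1.43  0.09 -1.06] T [-0.023  0.03  -0.013] op 0.502
```

View pics/h6.png

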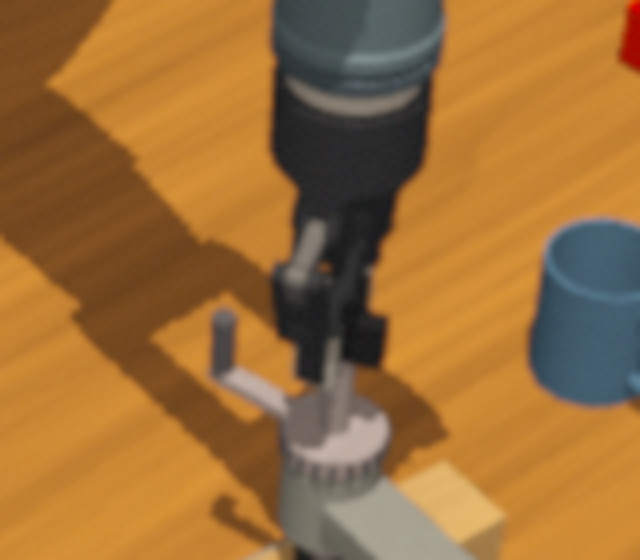

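```bash
python3 -m jog '[[0,0,0,0,0,0,0],[0,0,0,0,0,0,0]]'; python3 st.py 0.524 0.106 0.212; python3 -m jog '[[0,0,0,0,0,0,1],[0,0,0,0,0,0,1],[0,0,0,0,0,0,1],[0,0,0,0,0,0,1],[0,0,0,0,0,0,1],[0,0,0,0,0,0,1]]'; python3 st.py;  python3 -m jog '[[0,0,0,0,0,0,1]]';python3 st.py 0.524 0.106 0.212
```

```text
time_s: 6.67
eef_pos: [0.5237, 0.1053, 0.2162]
eef_rot: [-0.379, 0.38, 0.597, -0.596]
wrist_force: [-0.2, 0.1, -0.4]
opening: 0.498
t 6.67 tcp [0.5237 0.1053 0.2162] xyaw 115.13 ydir [ 0.002 -0.    -1.   ] F [-0.23  0.15 -0.35] T [-0.018  0.008  0.045] op 0.498
tool-frame mm to goal [ 0.5  4.2 -0.5]
time_s: 7.17
eef_pos: [0.5242, 0.1047, 0.216]
eef_rot: [-0.378, 0.38, 0.597, -0.597]
wrist_force: [0.4, -3.9, 6.4]
opening: 0.131
t 7.17 tcp [0.5242 0.1047 0.216 ] xyaw 115.15 ydir [ 0.003 -0.001 -1.   ] F [ 0.42 -3.89  6.41] T [-0.554 -0.251  0.198] op 0.131
time_s: 7.25
eef_pos: [0.5242, 0.1047, 0.216]
eef_rot: [-0.378, 0.38, 0.597, -0.597]
wrist_force: [0.8, -3.8, 6.8]
opening: 0.129
t 7.25 tcp [0.5242 0.1047 0.216 ] xyaw 115.15 ydir [ 0.003 -0.001 -1.   ] F [ 0.81 -3.78  6.81] T [-0.564 -0.198  0.213] op 0.129
tool-frame mm to goal [ 1.3  4.  -0.3]
```

```bash
cat > tz.py <<'E'
from h import *
import json
o,r=tool();y=float(np.degrees(np.arctan2(r[1,0],r[0,0])))
open("log.txt","a").write(json.dumps([o["time_s"],y,float(o["torque"][2])])+"\n")
print("yaw %.2f Tz %.3f F %s"%(y,o["torque"][2],o["wrist_force"].round(1)))
E
j='python3 -m jog'
python3 -m jog '[[0,0,0,0,2.86,0,1],[0,0,0,0,2.86,0,1]]' >/dev/null; python3 tz.py
python3 -m jog '[[0,0,0,0,2.86,0,1]]'>/dev/null; python3 tz.py
python3 -m jog '[[0,0,0,0,2.86,0,1]]'>/dev/null; python3 tz.py
python3 -m jog '[[0,0,0,0,1.43,0,1]]'>/dev/null; python3 tz.py
python3 -m jog '[[0,0,0,0,1.43,0,1]]'>/dev/null; python3 tz.py
python3 -m jog '[[0,0,0,0,1.43,0,1]]'>/dev/null; python3 tz.py
python3 -m jog '[[0,0,0,0,1.43,0,1]]'>/dev/null; python3 tz.py
python3 -m jog '[[0,0,0,0,0,0,1]]'>/dev/null; python3 tz.py
python3 -m jog '[[0,0,0,0,0,0,1]]'>/dev/null; python3 tz.py
```

```text
yaw 109.30 Tz 0.170 F [ 0.6 -1.4  5.9]
yaw 106.43 Tz 0.169 F [-0.  -1.8  7.4]
yaw 103.58 Tz 0.180 F [ 1.  -1.   6.4]
yaw 102.14 Tz 0.220 F [-0.2 -1.   6.3]
yaw 100.79 Tz 0.195 F [-0.1 -0.6  6.8]
yaw 99.36 Tz 0.207 F [ 0.3 -2.   6.6]
yaw 97.94 Tz 0.208 F [ 0.8 -0.3  5.7]
yaw 97.92 Tz 0.024 F [-0.3 -0.8  5.8]
yaw 97.98 Tz 0.013 F [-0.2 -1.2  6.7]
```

```bash
for i in 1; do python3 -m jog '[[0,0,0,0,1.43,0,1]]'>/dev/null; python3 tz.py
python3 -m jog '[[0,0,0,0,1.43,0,1]]'>/dev/null; python3 tz.py
python3 -m jog '[[0,0,0,0,1.43,0,1]]'>/dev/null; python3 tz.py
python3 -m jog '[[0,0,0,0,1.43,0,1]]'>/dev/null; python3 tz.py
python3 -m jog '[[0,0,0,0,1.43,0,1]]'>/dev/null; python3 tz.py
python3 -m jog '[[0,0,0,0,1.43,0,1]]'>/dev/null; python3 tz.py; done
```

```text
yaw 96.58 Tz 0.184 F [ 0.2 -0.1  6.1]
yaw 95.08 Tz 0.235 F [ 0.2 -0.5  6.4]
yaw 93.65 Tz 0.203 F [-0.9 -1.3  5.9]
yaw 92.22 Tz 0.176 F [0.2 0.5 6.5]
yaw 90.79 Tz 0.260 F [ 0.1 -0.2  7.3]
yaw 89.36 Tz 0.272 F [-0.4  1.2  6.2]
```

```bash
python3 -m jog '[[0,0,0,0,0.8,0,1]]'>/dev/null; python3 tz.py
python3 -m jog '[[0,0,0,0,0.8,0,1]]'>/dev/null; python3 tz.py
python3 -m jog '[[0,0,0,0,0,0,1]]'>/dev/null; python3 tz.py
python3 -m jog '[[0,0,0,0,0,0,1]]'>/dev/null; python3 tz.py
python3 -m jog '[[0,0,0,0,0,0,1]]'>/dev/null; python3 tz.py
```

```text
yaw 88.56 Tz 0.176 F [-0.3  0.7  6.4]
yaw 87.79 Tz 0.207 F [1.  1.1 5.9]
yaw 87.79 Tz 0.060 F [-0.1  0.8  6.8]
yaw 87.82 Tz 0.056 F [0.4 0.5 7.2]
yaw 87.82 Tz 0.052 F [0.2 0.8 6.1]
```

```bash
python3 -m jog '[[0,0,0,0,1.43,0,1]]'>/dev/null; python3 tz.py
python3 -m jog '[[0,0,0,0,1.43,0,1]]'>/dev/null; python3 tz.py
python3 -m jog '[[0,0,0,0,1.43,0,1]]'>/dev/null; python3 tz.py
python3 -m jog '[[0,0,0,0,1.43,0,1]]'>/dev/null; python3 tz.py
```

```text
yaw 86.41 Tz 0.213 F [0.5 0.7 5.7]
yaw 84.92 Tz 0.259 F [-0.   1.7  5.8]
yaw 83.49 Tz 0.291 F [-0.2  2.6  6.3]
yaw 82.06 Tz 0.258 F [0.2 1.8 7.2]
```

```bash
python3 -m jog '[[0,0,0,0,0,0,1]]'>/dev/null; python3 tz.py
python3 -m jog '[[0,0,0,0,0,0,1]]'>/dev/null; python3 tz.py
python3 -m jog '[[0,0,0,0,0,0,1]]'>/dev/null; python3 tz.py
```

```text
yaw 82.05 Tz 0.124 F [0.2 1.1 6.1]
yaw 82.10 Tz 0.098 F [0.1 2.2 6.2]
yaw 82.11 Tz 0.077 F [0.9 1.2 7.1]
```

```bash
python3 -m jog '[[0,0,0,0,1.43,0,1]]'>/dev/null; python3 tz.py
python3 -m jog '[[0,0,0,0,1.43,0,1]]'>/dev/null; python3 tz.py
python3 -m jog '[[0,0,0,0,0,0,1]]'>/dev/null; python3 tz.py
python3 -m jog '[[0,0,0,0,0,0,1]]'>/dev/null; python3 tz.py
python3 -m jog '[[0,0,0,0,0,0,1]]'>/dev/null; python3 tz.py
python3 -m jog '[[0,0,0,0,0,0,1]]'>/dev/null; python3 tz.py
```

```text
yaw 80.70 Tz 0.300 F [0.1 2.6 6.7]
yaw 79.21 Tz 0.380 F [0.7 3.  6.9]
yaw 79.20 Tz 0.090 F [-0.3  1.9  6.3]
yaw 79.25 Tz 0.097 F [1.8 1.5 5.5]
yaw 79.25 Tz 0.052 F [0.5 1.2 6. ]
yaw 79.25 Tz 0.140 F [-0.2  1.2  6.2]
```

```bash
cat > fit.py <<'E'
import json,numpy as np
d=np.array([json.loads(l) for l in open("log.txt")])
t,y,T=d.T
mv=np.r_[True,np.diff(y)<-1.0]
y,T=np.radians(115.15-y[mv]),T[mv]
res=[]
for s in (1.0,None):
  best=[]
  for c in np.arange(.3,1.3,.005):
    h=np.clip(y-c,0,None)
    if s: b=np.mean(T-h);k=1;e=T-h-b
    else:
        A=np.c_[np.ones_like(h),h];x=np.linalg.lstsq(A,T,rcond=None)[0];b,k=x;e=T-A@x
    best.append((np.sum(e**2),c,b,k))
  m=min(best);print("sse %.4f touch %.3f base %.3f slope %.2f"%m,"n",len(y),"past now",y[-1]-m[1])
  print("c within +4*s2:",[round(q[1],3) for q in best if q[0]<m[0]*(1+4/(len(y)-2))][::max(1,1)][0:1],[round(q[1],3) for q in best if q[0]<m[0]*(1+4/(len(y)-2))][-1:])
E
python3 fit.py
```

```text
sse 0.0168 touch 0.485 base 0.205 slope 1.00 n 19 past now 0.14229832852913954
c within +4*s2: [np.float64(0.46)] [np.float64(0.515)]
sse 0.0155 touch 0.385 base 0.197 slope 0.53 n 19 past now 0.24229832852913963
c within +4*s2: [np.float64(0.3)] [np.float64(0.525)]
```

Moving torque has risen above the 0.2 N m baseline, and the fit puts touch at about 0.485 rad. As a check that doesn't rely on the baseline, I'll back off slightly: forward and reverse friction should cancel.

```bash
cp log.txt log_f.txt
python3 -m jog '[[0,0,0,0,-1.43,0,1]]'>/dev/null; python3 tz.py
python3 -m jog '[[0,0,0,0,-1.43,0,1]]'>/dev/null; python3 tz.py
python3 -m jog '[[0,0,0,0,-1.43,0,1]]'>/dev/null; python3 tz.py
python3 -m jog '[[0,0,0,0,-1.43,0,1]]'>/dev/null; python3 tz.py
echo fwd
python3 -m jog '[[0,0,0,0,1.43,0,1]]'>/dev/null; python3 tz.py
python3 -m jog '[[0,0,0,0,1.43,0,1]]'>/dev/null; python3 tz.py
python3 -m jog '[[0,0,0,0,1.43,0,1]]'>/dev/null; python3 tz.py
```

```text
yaw 80.66 Tz -0.071 F [0.5 1.8 5.9]
yaw 82.15 Tz -0.086 F [0.2 1.3 7.4]
yaw 83.59 Tz -0.092 F [-0.4  1.8  6.8]
yaw 85.01 Tz -0.216 F [0.5 0.4 7.2]
fwd
yaw 83.63 Tz 0.246 F [0.7 2.1 6. ]
yaw 82.07 Tz 0.262 F [-0.1  2.   5.7]
yaw 80.63 Tz 0.335 F [0.7 1.3 6.1]
```

Both methods put the foot force at about 20 N, with touch near yaw 87.4° and the tool now at 80.6°. I'll ease back a hair, settle and release.

```bash
python3 -m jog '[[0,0,0,0,-0.7,0,1],[0,0,0,0,0,0,1],[0,0,0,0,0,0,1],[0,0,0,0,0,0,1],[0,0,0,0,0,0,1]]'; python3 tz.py
python3 -m jog '[[0,0,0,0,0,0,0],[0,0,0,0,0,0,0],[0,0,0,0,0,0,0],[0,0,0,0,0,0,0],[0,0,0,0,0,0,0]]'; python3 tz.py
python3 -m jog '[[0,-15,0,0,0,0,0],[0,-25,0,0,0,0,0],[0,-30,0,0,0,0,0],[0,0,0,0,0,0,0]]'
python3 st.py 0.4498 0.0947 0.285
python3 - <<'E'
from h import *
a=camera("scene");c=a[120:260,280:440]
cv2.imwrite(f"pics/h7.png",cv2.resize(c,None,fx=4,fy=4,interpolation=cv2.INTER_CUBIC))
E
```

```text
time_s: 11.08
eef_pos: [0.524, 0.106, 0.216]
eef_rot: [-0.536, 0.537, 0.462, -0.46]
wrist_force: [0.3, 2.2, 6.4]
opening: 0.126
yaw 81.37 Tz 0.043 F [0.3 2.2 6.4]
time_s: 11.5
eef_pos: [0.5228, 0.1054, 0.2142]
eef_rot: [0.537, -0.536, -0.461, 0.461]
wrist_force: [-0.1, 0.6, -0.5]
opening: 0.501
yaw 81.36 Tz -0.005 F [-0.1  0.6 -0.5]
time_s: 11.83
eef_pos: [0.5259, 0.1053, 0.2907]
eef_rot: [-0.534, 0.538, 0.463, -0.459]
wrist_force: [1.2, -0.2, 0.2]
opening: 0.497
t 11.83 tcp [0.5259 0.1053 0.2907] xyaw 81.36 ydir [ 0.009 -0.    -1.   ] F [ 1.21 -0.2   0.23] T [-0.052 -0.046  0.038] op 0.497
tool-frame mm to goal [-21.9   5.1  73.6]
```

View pics/h7.png

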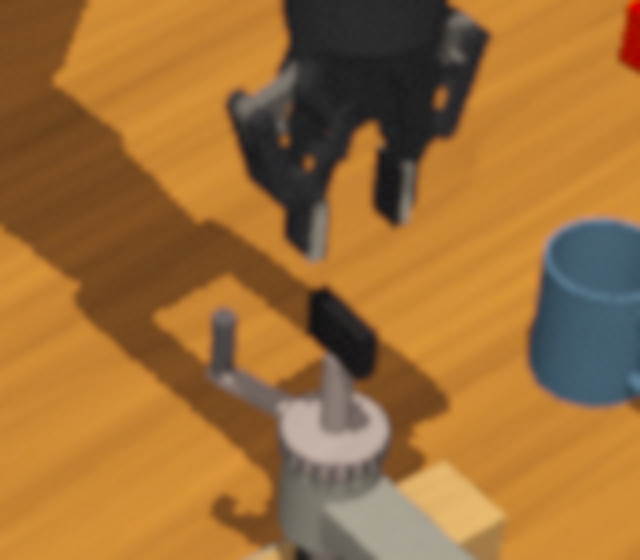

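The bar has turned and the lever post stands at crop (222,320), as left. I'll go back over the post.

```bash
python3 -m jog '[[-5.5,0,18,0,0,0,0],[-5.5,0,18,0,0,0,0],[-5.5,0,18,0,0,0,0],[-5.5,0,18.3,0,0,0,0],[0,0,0,0,-5.7,0,0],[0,0,0,0,-5.7,0,0],[0,0,0,0,-5.8,0,0],[0,0,0,0,0,0,0]]'; python3 -m jog '[[0,0,0,0,0,0,0],[0,0,0,0,0,0,0]]'; python3 st.py 0.4498 0.0947 0.176
```

```text
time_s: 12.55
eef_pos: [0.4478, 0.0945, 0.2838]
eef_rot: [0.461, -0.46, -0.536, 0.537]
wrist_force: [-0.1, 0.6, -0.3]
opening: 0.501
time_s: 12.72
eef_pos: [0.4481, 0.0944, 0.2841]
eef_rot: [0.462, -0.462, -0.535, 0.535]
wrist_force: [0.1, 0.1, 0.3]
opening: 0.501
t 12.72 tcp [0.4481 0.0944 0.2841] xyaw 98.4 ydir [-0.001  0.    -1.   ] F [0.13 0.13 0.31] T [-0.037 -0.016  0.073] op 0.501
tool-frame mm to goal [ -0.  108.1  -1.8]
```

```bash
python3 -m jog '[[0,20,-1.5,0,0,0,0],[0,25,0,0,0,0,0],[0,25,0,0,0,0,0],[0,20,0,0,0,0,0],[0,10,0,0,0,0,0],[0,7,0,0,0,0,0],[0,0,0,0,0,0,0],[0,0,0,0,0,0,0]]'; python3 st.py 0.4498 0.0947 0.176
python3 - <<'E'
from h import *
a=camera("scene");c=a[120:260,280:440]
cv2.imwrite(f"pics/h8.png",cv2.resize(c,None,fx=4,fy=4,interpolation=cv2.INTER_CUBIC))
E
```

```text
time_s: 13.38
eef_pos: [0.4504, 0.0946, 0.1783]
eef_rot: [-0.461, 0.462, 0.536, -0.536]
wrist_force: [-0.1, -0.5, -0.8]
opening: 0.499
t 13.38 tcp [0.4504 0.0946 0.1783] xyaw 98.53 ydir [ 0.001 -0.    -1.   ] F [-0.11 -0.46 -0.79] T [-0.031 -0.007  0.003] op 0.499
tool-frame mm to goal [0.1 2.3 0.5]
```

View pics/h8.png

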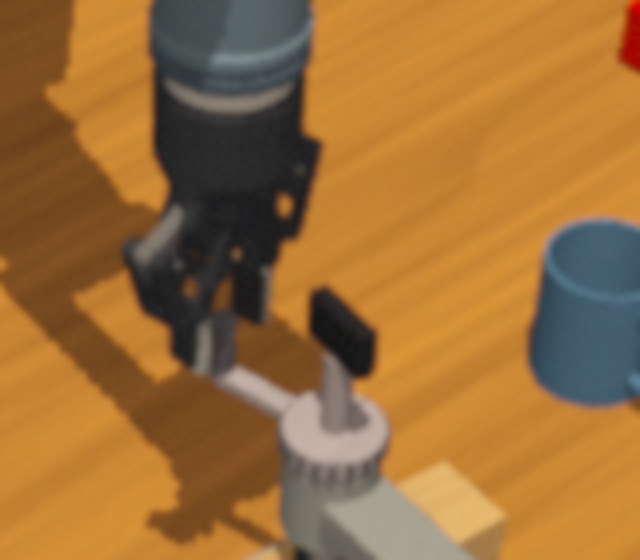

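```bash
python3 -m jog '[[0,0,0,0,0,0,1],[0,0,0,0,0,0,1],[0,0,0,0,0,0,1],[0,0,0,0,0,0,1],[0,0,0,0,0,0,1],[0,0,0,0,0,0,1]]'; python3 st.py
python3 -m jog '[[3.75,0.1,-0.1,0,2.87,0,1],[3.75,0.1,-0.1,0,2.87,0,1],[3.75,0.1,-0.1,0,2.87,0,1],[3.75,0.1,-0.1,0,2.87,0,1],[3.75,0.1,-0.1,0,2.87,0,1],[3.75,0.1,-0.1,0,2.87,0,1],[3.75,0.1,-0.1,0,2.87,0,1],[3.75,0.1,-0.1,0,2.87,0,1]]'; python3 st.py
```

```text
time_s: 13.93
eef_pos: [0.4505, 0.0947, 0.1787]
eef_rot: [-0.461, 0.462, 0.536, -0.536]
wrist_force: [-2.2, -0.0, 6.5]
opening: 0.137
t 13.93 tcp [0.4505 0.0947 0.1787] xyaw 98.56 ydir [ 0.002 -0.    -1.   ] F [-2.21 -0.05  6.49] T [0.053 0.23  0.001] op 0.137
time_s: 14.6
eef_pos: [0.452, 0.1246, 0.1777]
eef_rot: [-0.559, 0.56, 0.433, -0.432]
wrist_force: [-0.7, -0.2, 5.7]
opening: 0.136
t 14.6 tcp [0.452  0.1246 0.1777] xyaw 75.48 ydir [ 0.002 -0.    -1.   ] F [-0.67 -0.17  5.7 ] T [-0.098  0.065  0.092] op 0.136
```

```bash
python3 -m jog '[[3.75,0.1,-0.1,0,2.87,0,1],[3.75,0.1,-0.1,0,2.87,0,1],[3.75,0.1,-0.1,0,2.87,0,1],[3.75,0.1,-0.1,0,2.87,0,1],[3.75,0.1,-0.1,0,2.87,0,1]]'; python3 st.py
python3 -m jog '[[3.75,0.1,-0.1,0,2.87,0,1],[3.75,0.1,-0.1,0,2.87,0,1],[3.75,0.1,-0.1,0,2.87,0,1]]'; python3 st.py 0.4645 0.1515 0.174; python3 -m jog '[[0,0,0,0,0,0,1],[0,0,0,0,0,0,1]]'; python3 st.py 0.4645 0.1515 0.174
```

```text
time_s: 15.02
eef_pos: [0.4588, 0.142, 0.1772]
eef_rot: [-0.609, 0.609, 0.36, -0.359]
wrist_force: [-0.4, -0.3, 4.7]
opening: 0.137
t 15.02 tcp [0.4588 0.142  0.1772] xyaw 61.13 ydir [ 0.001 -0.    -1.   ] F [-0.43 -0.26  4.68] T [-0.044  0.162  0.228] op 0.137
time_s: 15.27
eef_pos: [0.4648, 0.1515, 0.1768]
eef_rot: [-0.634, 0.634, 0.313, -0.313]
wrist_force: [-2.2, -1.1, 4.8]
opening: 0.137
t 15.27 tcp [0.4648 0.1515 0.1768] xyaw 52.53 ydir [ 0.001 -0.    -1.   ] F [-2.18 -1.09  4.82] T [-0.1    0.276  0.176] op 0.137
tool-frame mm to goal [-0.2  2.8  0.3]
time_s: 15.43
eef_pos: [0.4651, 0.1519, 0.1768]
eef_rot: [0.634, -0.634, -0.315, 0.313]
wrist_force: [0.2, 2.9, 5.8]
opening: 0.139
t 15.43 tcp [0.4651 0.1519 0.1768] xyaw 52.7 ydir [ 0.002  0.001 -1.   ] F [0.2  2.93 5.83] T [ 0.481 -0.009  0.052] op 0.139
tool-frame mm to goal [-0.7  2.8  0.3]
```

The lever is back at its found pose within 1 mm. I'll release, rise and back away for a clear look.

```bash
python3 -m jog '[[0,0,0,0,0,0,0],[0,0,0,0,0,0,0],[0,0,0,0,0,0,0],[0,0,0,0,0,0,0],[0,-20,0,0,0,0,0],[0,-30,0,0,0,0,0],[0,-40,0,0,0,0,0],[0,-20,0,0,0,0,0]]'; python3 -m jog '[[12,0,22,0,0,0,0],[12,0,22,0,0,0,0],[12,0,22,0,0,0,0],[12,0,22,0,0,0,0],[12,0,22,0,0,0,0],[12,0,22,0,0,0,0],[0,0,0,0,0,0,0],[0,0,0,0,0,0,0]]'; python3 -m jog '[[12,0,22,0,0,0,0],[12,0,22,0,0,0,0],[12,0,22,0,0,0,0],[12,0,22,0,0,0,0],[12,0,22,0,0,0,0],[12,0,22,0,0,0,0],[0,0,0,0,0,0,0],[0,0,0,0,0,0,0]]';python3 st.py
python3 - <<'E'
from h import *
a=camera("top");cv2.imwrite("pics/h9t.png",a);c=a[165:300,215:335];c0=cv2.imread("pics/top0.png")[165:300,215:335]
cv2.imwrite(f"pics/h9.png",cv2.resize(np.hstack([c0,c]),None,fx=3.3,fy=3.3,interpolation=cv2.INTER_CUBIC))
a=camera("scene");c=a[170:340,300:450];c0=cv2.imread("pics/scene0.png")[170:340,300:450]
cv2.imwrite(f"pics/h9s.png",cv2.resize(np.hstack([c0,c]),None,fx=2.6,fy=2.6,interpolation=cv2.INTER_CUBIC))
E
```

```text
time_s: 16.1
eef_pos: [0.4655, 0.1512, 0.29]
eef_rot: [-0.633, 0.634, 0.315, -0.312]
wrist_force: [1.5, 1.2, 0.5]
opening: 0.501
time_s: 16.77
eef_pos: [0.4026, 0.2891, 0.2858]
eef_rot: [-0.633, 0.633, 0.314, -0.315]
wrist_force: [-0.2, 0.6, -0.3]
opening: 0.497
time_s: 17.43
eef_pos: [0.3422, 0.4257, 0.2857]
eef_rot: [-0.633, 0.634, 0.314, -0.314]
wrist_force: [0.1, -0.0, -0.0]
opening: 0.501
t 17.43 tcp [0.3422 0.4257 0.2857] xyaw 52.71 ydir [-0.    -0.001 -1.   ] F [ 0.11 -0.01 -0.04] T [-0.053  0.003 -0.046] op 0.501
```

View pics/h9.png

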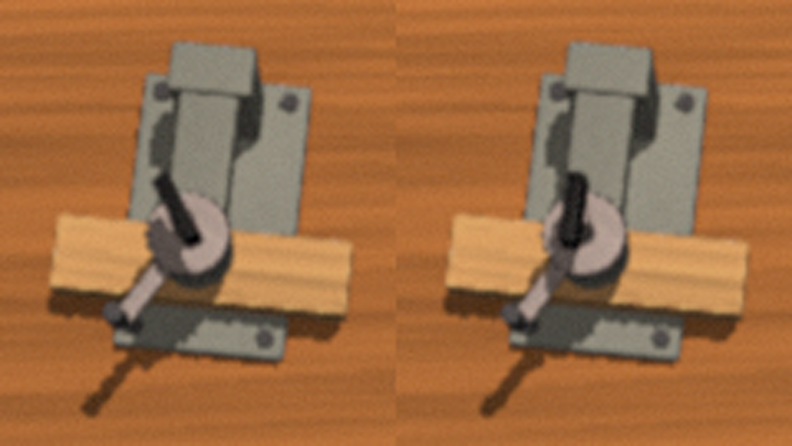

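View pics/h9s.png

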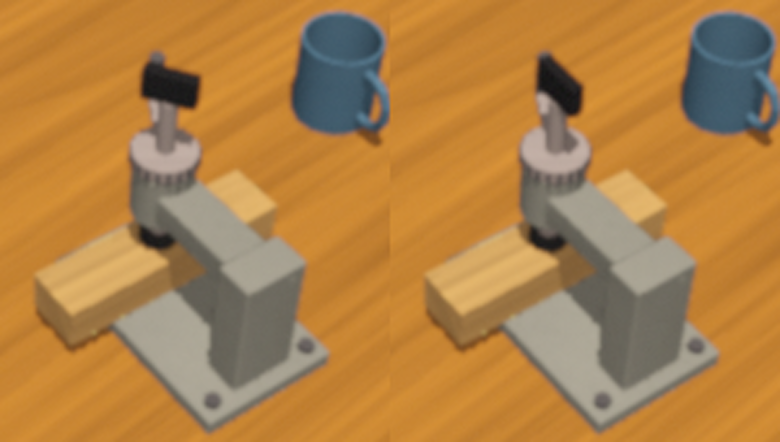

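Side by side, the post top is at (120,316) before and (119,317) after, so the lever is where it was found. One last check: whether the T-handle's angle survived the tightening.

Run:
```python
from h import *
for f in ("top0","h9t"):
    g=cv2.imread(f"pics/{f}.png").max(2);m=np.zeros_like(g);m[212:245,255:285]=(g[212:245,255:285]<60)*255
    k,l,s,c=cv2.connectedComponentsWithStats(m);i=1+s[1:,4].argmax()
    ys,xs=np.nonzero(l==i);vx,vy,x0,y0=cv2.fitLine(np.c_[xs,ys].astype(np.float32),cv2.DIST_L2,0,.01,.01).ravel()
    a=onz("top",(x0-10*vx,y0-10*vy),.245);b=onz("top",(x0+10*vx,y0+10*vy),.245);d=(a-b)*np.sign((a-b)[0]);print(f,np.degrees(np.arctan2(d[1],d[0])))
a=cv2.imread("pics/top0.png").astype(int);b=cv2.imread("pics/h9t.png").astype(int)
for n,(x0,y0,x1,y1) in dict(mug=(130,232,185,292),jarsd=(425,205,490,335)).items():print(n,np.abs(a-b)[y0:y1,x0:x1].mean())
```

```text
top0 24.76233666335409
h9t -3.9920936239319436
mug 2.715050505050505
jarsd 2.5315187376725836
```

Vision gives a 29° handle turn and the tool gave 34°. That could be mask bias or slip, so I'll compare scene pictures from before and after tightening.

Run:
```python
from h import *
s=cv2.imread("pics/scene0.png")
n=camera("scene");t=camera("top");
h7=cv2.resize(cv2.imread("pics/h7.png"),(160,140),interpolation=cv2.INTER_AREA)
h8=cv2.resize(cv2.imread("pics/h8.png"),(160,140),interpolation=cv2.INTER_AREA)
c=n[120:260,280:440]
for nm,x in (("h7",h7),("h8",h8),("now",c)):
    g=x.max(2);m=np.zeros_like(g);m[70:97,72:100]=(g[70:97,72:100]<65)*255
    k,l,st,ce=cv2.connectedComponentsWithStats(m);i=1+st[1:,4].argmax()
    ct=cv2.findContours((l==i).astype(np.uint8),0,1)[0][0];mm=cv2.moments((l==i).astype(np.uint8),True)
    print(nm,st[i],ce[i].round(2),np.degrees(.5*np.arctan2(2*mm['mu11'],mm['mu20']-mm['mu02'])).round(2))
z=np.hstack([x[62:102,62:112] for x in (h7,h8,c)])
cv2.imwrite("pics/c1.png",cv2.resize(z,None,fx=5,fy=5,interpolation=cv2.INTER_CUBIC))
cv2.imwrite("pics/c2.png",cv2.resize(t[205:255,245:295],None,fx=10,fy=10,interpolation=cv2.INTER_CUBIC))
# predicted bar top corners for yaws
for yaw in (-9,-4):
    a=np.radians(yaw);d=np.array([np.cos(a),np.sin(a),0]);w=np.array([-np.sin(a),np.cos(a),0]);C=np.array([.524,.106,.245])
    for nm,o in (("top",(245,205)),("scene",(342,182))):
        print(yaw,nm,[(proj(nm,C+d*i*.023+w*j*.006)-o).round(1).tolist() for i in(1,-1) for j in (1,-1)])
```

```text
h7 [ 77  73  17  22 214] [84.95 83.11] 50.82
h8 [ 78  73  15  21 196] [84.96 83.04] 53.87
now [ 77  72  16  22 211] [84.56 82.73] 53.08
-9 top [[21.8, 11.6], [27.4, 12.3], [18.4, 32.9], [24.1, 33.7]]
-9 scene [[32.2, 19.2], [27.3, 21.4], [18.6, 6.5], [13.8, 8.6]]
-4 top [[20.8, 11.7], [26.5, 12.0], [19.4, 33.3], [25.1, 33.5]]
-4 scene [[32.8, 18.7], [28.2, 21.1], [17.7, 6.8], [13.1, 9.1]]
```

View pics/c1.png

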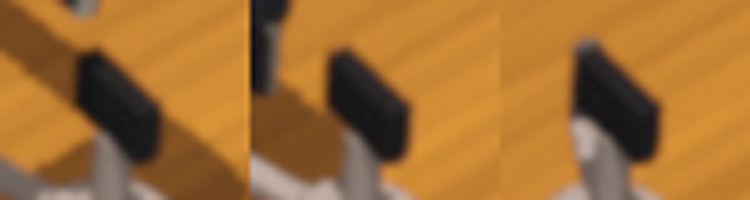

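View pics/c2.png

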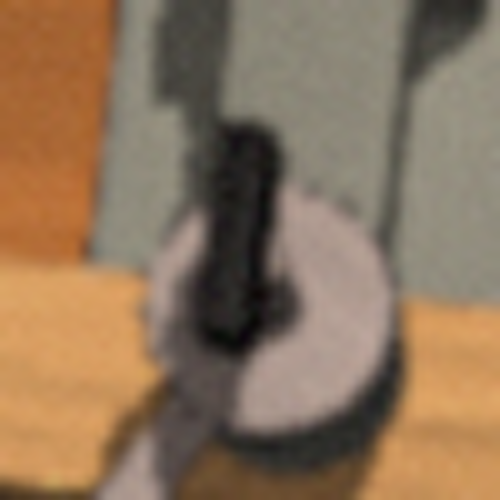

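Run:
```python
from bench import *
print(hand_in(), get_obs()["time_s"])
```

```text
the job is handed in; nothing more can be done
the job is handed in; nothing more can be done
```

I slackened the lock ring by about 0.8 rad, turned the T-handle about 0.59 rad clockwise, and swung the lever back. I then let go, backed away and handed in at about 17.5 s; no verdict was reported.

- **Foot force:** I estimate about 17 N, likely between 13 and 22 N. Two torque checks agreed on roughly 20 N, after which I eased the handle back slightly. One was a fit of the rise above the 0.2 N m friction, which put touch at 0.485 rad. The other compared forward and reverse turning, which put it at about 0.485 rad too. A fit with the slope left free was too noisy to use.
- **Lock ring:** the lever returned to within 1 mm of where I first gripped it, and before and after pictures agree to within a pixel. The push on the post read less than the stated 8 N (2 to 3 N, plus some twist through the grip), so position is what shows it is tight.
- **Clearances:** the robot was clear of everything at the end, with wrist force near zero. The mug, jar and screwdriver look unchanged in the top view.
- **Check that disagreed:** the top-view picture put the T-handle's turn at about 29 to 31°, against 34° from the tool. The bar's top edge in the scene view matched the tool's figure to within 1°. Scene pictures from before and after tightening also showed no clear shift, so I took the difference as picture error. If it were real, the force would be about 5 to 10 N, at the low end of the allowed range.

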